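Move the push-fit end cap to the other bench air outlet

ROBOT

A 6-joint arm with a two-finger parallel gripper is mounted at the origin on the work surface. World frame = base frame: x ahead of the robot, y to its left, z up, the work surface at z = 0. Lengths are in m, angles in degrees, forces in N, time in s.
With the tool pointing down it reaches from about 0.275 to 0.825 m from the base axis. Payload 4.9 kg.
Tool frame: the origin (TCP) lies where the fingers leave the gripper's body, on its centre line; the fingertips stand 73 mm ahead of it and the grasp point (between the pads) lies 54 mm ahead of it; z points along the fingers, y is the line along which they close (so a half turn about z gives the same grasp; the last joint's range is limited). The gripper opens to 85 mm and grips with 20 to 120 N. Pads are 22 mm wide; open, the fingers measure 114 mm over their backs; the gripper's body (76 mm by 85 mm) begins 54 mm behind the grasp point. The pads swing forward as they close: fully open they stand 13 mm farther back than shut.
Start: joints at [-7.689, 18.69, -11.035, 60.275, 0, 82.311], TCP at [0.55, 0, 0.304] pointing down, gripper open.
Joint ranges: [-152.03, 152.03], [-55.5, 102.48], [-74.3, 77.21], [-110.64, 120.58], [-84.22, 78.4], [-180, 180]. Speed limits (degrees/s): [147.25, 147.25, 180, 180, 180, 180].

INTERFACE

Orientations are given as [roll, pitch, yaw] about the fixed x, y, z axes, in that order (R = Rz(yaw) Ry(pitch) Rx(roll)).
In Python, from station import arm, claw, state, viewer, ticket gives the robot as it stands. Calls block until the motion is done:
- arm.goto(position, orientation): joint-space move of the TCP to a pose.
- arm.move_straight(position, frame=None, vel=0.15, force_limit=None): straight line of the TCP; frame=None keeps the orientation; vel is the mean speed in m/s. With force_limit (N) it stops when the force on the tool has changed by that much, and returns True; else False.
- arm.movej(angles): joint-space move.
- claw.gripper_open() and claw.gripper_close(force=None): open the fingers fully, or close them until they stop; force is the grip in N (None keeps the last).
- arm.wait(seconds).
- arm.ik(position, orientation): joint angles nearest the present ones, or None.
- state(): the state.
- viewer.capture(name): name is "scene" or "side" or "wrist"; returns (picture, depth): 384x512x3 uint8, red, green, blue; 384x512 float32, m along the optical axis (not along the pixel's ray), 0 where there is no reading.
- viewer.camera_params(name): a dict with "fovy" (degrees; the focal length in pixels is half the picture's height over the tangent of half this angle, whatever the lens; pixels are square), "cx", "cy" (the principal point, pixels), "T" (4x4, takes a point from camera to world coordinates). Camera axes: x right, y down, z forward; pixel columns grow to the right and rows downward; lengths in m; the calibration is good to about 2 mm. The wrist camera is an equidistant fisheye: a pixel r from the principal point sees the ray r / f radians off the axis. A picture is of the moment at which its call begins: read the wrist's pose just before it. camera_params takes no time and is no camera call; for the wrist camera it gives the pose at the moment of the call.
A pose or a line that the arm cannot do raises arm.Unreachable and nothing moves.
- ticket.sign_off(): hands the job in; it is judged then, once.
The state is a dict: "time": time; "qpos": joint angles; "joint_velocities": joint speeds; "effort": joint torques, N m; "tool_pos": TCP position; "orientation": TCP orientation; "contact_force": force on the tool from outside, world axes, zero at the start; "ft_torque": the same for the moment, N m; "grip_width": opening from 0.0 (shut) to 1.0 (fully open); "grip_force": force on a finger pad.
Only numpy, scipy, OpenCV 4.12 (cv2) and the standard library are available. Lean on these libraries where they do the work, as an engineer would, in place of code of your own. Each camera call takes 0.05 s, during which the arm holds its last target. There are 200 camera calls.

TASK

On the carver's bench one air outlet pipe is blanked with a push-fit end cap and the other is open; the air is shut off. Squeeze the cap's release ring into its body and, with the ring held in, draw the cap off its pipe without forcing the teeth; then push it past its seal fully home on the open outlet's pipe, with a steady push and no ramming, and let go so that the ring springs back out and the cap is locked. Leave the gouge, the oilstone and the wood blank where they lie, and do not drop the cap.

Things in the scene. Friction and masses are not known exactly. Their poses are not given: they have to be found in the camera images.
- end_cap: Push-fit end cap: black ribbed round body, 40 mm long, 35 mm diameter, about 50 g, closed end flat, release ring at its mouth. Origin: centre of the body's mouth face. x runs along its axis from mouth to closed end (at x = 40 mm); on a pipe it is level and points as that outlet's x; roll about it is free. Bore 16.6 mm wide, 28 mm deep.
- release_ring (a joint): How far the release ring is pushed into the cap (m): 0 = sprung out, 0.005 = fully in against its stop. The spring needs 3 N to start, 7 N fully in. Out, three teeth grip the groove of a pipe that is home: the cap cannot be pulled off and pulling only strains the teeth. Fully in, the teeth stand clear of the pipe. Pushing the cap home with the ring out makes the teeth snap in.
- ring_face (a point): Centre of the outer face of the release ring: a grey flange, 32 mm diameter, 4 mm thick, in front of the cap's mouth, standing 8.5 mm proud of the pipe all round. The face is 9 mm from the mouth face when out, 4 mm when in: face to closed end is 49 mm out, 44 mm squeezed. 57 mm of bare pipe lie between it and the brass nut when home.
- cap_seat (a point): Centre of the flat bottom of the cap's bore, 28 mm from the mouth face on the cap's axis, 12 mm from the closed end. The pipe's end stops against it when the cap is home. A rubber seal lies near the bottom of the bore: over the last 6 mm before home the pipe's end has to be pushed through it, which takes 6 to 18 N and feels like a stop; then the pipe slips on to the real stop. Drawing off takes only some 5 N with the ring in.
- outlet_capped: The outlet blanked at the start: a fixed pedestal of steel and brass, 117 mm high, foot 68 mm wide, with a plain 15 mm aluminium pipe sticking out level along the outlet's own +x, pipe axis 100 mm above the bench. Origin on the bench on the pedestal's upright axis, z up. The elbow and nut (33 mm across) end 25 mm from that axis, the pipe 119 mm from it.
- outlet_open: The outlet open at the start, same build and frame as the other. The two stand 200 to 390 mm apart side by side, either may be the left one, pipes pointing roughly away from the robot. The pipe's last 4.5 mm are chamfered to 9 mm diameter; a groove for the teeth lies 18 to 23 mm behind its end.
- outlet_capped_tip (a point): Centre of the end of the pipe that is capped at the start (119 mm along its outlet's x, 100 mm up).
- outlet_open_tip (a point): Centre of the end of the pipe that is open at the start (119 mm along its outlet's x, 100 mm up).
- gouge: Carving gouge lying on the bench, 250 mm long, 25 mm high, wooden handle to its -x, steel to +x; origin under the ferrule, 120 mm from the handle's end. To be left alone.
- oilstone: Oilstone in a dark wooden box, 200 x 65 x 34 mm, origin under its middle. To be left alone.
- blank: Wood blank with some carved ridges, 150 x 70 x 55 mm, origin under its middle. To be left alone.
There are look-alikes about, which are no part of the job. Leave any blue or turquoise look-alike of the outlet_capped alone.

How it is judged:
By the outcome, as a careful person would: the job done as asked, in the order asked, and still so for the second after the job is handed in, with the robot touching nothing.
It also fails if it takes over 45 s, if anything falls off the work surface, if the arm or the gripper's body presses on something with over 40 N, if the wrist force passes 120 N, or if a joint passes its speed limit or range.

## Working session

There is one attempt and no reset: what is moved stays moved. The work goes in short steps, each a Python script; the robot and the scene stay as the last script left them, time stands still between calls to the robot, and variables do not carry over. Pictures are saved under pics/ and viewed, at most 10 in all, crops included, and the job is handed in when it is done.

```bash
ls; mkdir -p pics; python3 - <<'E'
from station import arm, claw, state, viewer, ticket
import cv2,numpy as np
for n in("scene","side","wrist"):
    p,d=viewer.capture(n); cv2.imwrite(f"pics/{n}0.png",cv2.cvtColor(p,cv2.COLOR_RGB2BGR)); np.savez(f"{n}0.npz",p=p,d=d,**viewer.camera_params(n))
    c=viewer.camera_params(n);print(n,c["fovy"],c["cx"],c["cy"],np.round(c["T"],3).tolist(),(d>0).mean())
a=[cv2.imread(f"pics/{n}0.png") for n in("scene","side")]
cv2.imwrite("pics/ab.png",cv2.resize(np.hstack(a),(800,300)))
print(state())
E
```

```text
pics
scene 45.130037664462044 261.29689341623197 188.15516044957062 [[-0.368, 0.552, -0.748, 1.406], [0.93, 0.213, -0.3, 0.373], [-0.007, -0.806, -0.591, 0.792], [0.0, 0.0, 0.0, 1.0]] 0.9950968424479166
side 49.88681070897028 256.97761361681864 197.03744250482023 [[0.883, -0.334, 0.331, 0.185], [-0.47, -0.646, 0.601, -0.618], [0.013, -0.686, -0.727, 0.828], [0.0, 0.0, 0.0, 1.0]] 0.9959818522135416
wrist 65.70646984690485 252.58520750768446 192.19118991608067 [[1.0, 0.001, -0.001, 0.55], [0.0, -0.954, -0.299, 0.076], [-0.001, 0.299, -0.954, 0.373], [0.0, 0.0, 0.0, 1.0]] 0.9957122802734375
{'time': 0.15, 'qpos': array([-7.68970896e+00,  1.87250761e+01, -1.10781018e+01,  6.02754367e+01,
       -9.50078176e-04,  8.23132416e+01]), 'joint_velocities': array([ 0.10416294, -0.1102493 ,  0.18539563,  0.04810974, -0.01490044,
       -0.04689666]), 'effort': array([ 1.04211274e-03, -4.43704247e+01,  2.62664723e+01,  1.04285317e-02,
       -1.23322516e-04, -3.51401161e-05]), 'tool_pos': array([5.49653919e-01, 4.84086791e-05, 3.03261375e-01]), 'orientation': array([-1.79921965e+02, -9.57372298e-03,  8.99970436e+01]), 'contact_force': array([-0.93822284,  0.06512314,  0.57688133]), 'ft_torque': array([-0.0155924 ,  0.03704774,  0.02035759]), 'grip_force': 0.0, 'grip_width': 0.9975325671176324}
```

View pics/scene0.png

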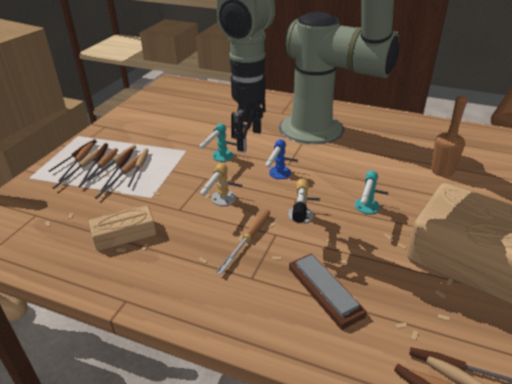

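View pics/side0.png

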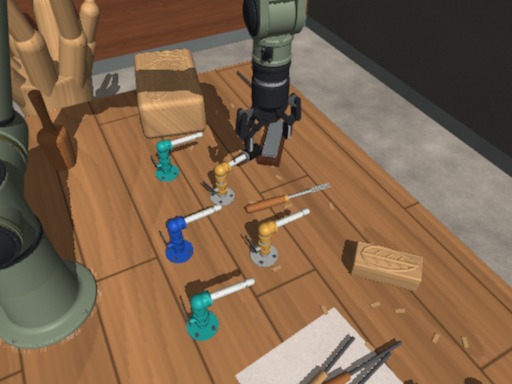

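The brass outlet with the black cap, scene (302,200) and side (222,175), is the capped one. The plain brass outlet, scene (222,185) and side (265,238), is the open one. Look-alikes are blue at scene (280,160) and turquoise at (222,143) and (370,192). Next I'll measure both.

```bash
cat > h.py <<'E'
import numpy as np,cv2
def cloud(f):
    z=np.load(f); p,d,T=z["p"],z["d"],z["T"]; h,w=d.shape
    fl=h/2/np.tan(np.radians(float(z["fovy"]))/2)
    v,u=np.mgrid[:h,:w]; x=(u-z["cx"])/fl;y=(v-z["cy"])/fl
    if "wrist" in f:
        r=np.hypot(x,y)+1e-9; s=np.tan(r)/r; x,y=x*s,y*s
    P=np.stack([x*d,y*d,d],-1)@T[:3,:3].T+T[:3,3]
    return p,P,d>0
E
python3 - <<'E'
from h import *
for f,roi in (("scene0.npz",{"cap":(285,178,318,225),"open":(195,160,240,208)}),("side0.npz",{"cap":(205,145,262,208),"open":(245,205,315,270)})):
    p,P,ok=cloud(f); hsv=cv2.cvtColor(p,cv2.COLOR_RGB2HSV)
    for n,(a,b,c,d) in roi.items():
        m=np.zeros(ok.shape,bool); m[b:d,a:c]=1; m&=ok&(P[...,2]>.07)&(P[...,2]<.14)
        br=m&(hsv[...,1]>110)&(hsv[...,0]<30)&(hsv[...,2]>90)
        wh=m&(hsv[...,1]<60)&(hsv[...,2]>140); bk=m&(hsv[...,2]<70)
        for k,q in(("brass",br),("pipe",wh),("black",bk)):
            X=P[q]
            if len(X)<4: print(f,n,k,len(X));continue
            t=X[:,:2]-X[:,:2].mean(0);dr=np.linalg.svd(t)[2][0]; s=t@dr
            print(f,n,k,len(X),X.mean(0).round(4),"zmax",X[:,2].max().round(3),"yaw",np.degrees(np.arctan2(dr[1],dr[0])).round(1),"ends",(X[:,:2].mean(0)+np.outer([s.min(),s.max()],dr)).round(3).tolist())
E
```

```text
scene0.npz cap brass 126 [0.4923 0.1195 0.1054] zmax 0.117 yaw 15.5 ends [[0.467, 0.112], [0.607, 0.151]]
scene0.npz cap pipe 61 [0.5216 0.1221 0.1021] zmax 0.108 yaw 18.0 ends [[0.489, 0.112], [0.549, 0.131]]
scene0.npz cap black 246 [0.5947 0.1437 0.1067] zmax 0.117 yaw 12.5 ends [[0.557, 0.135], [0.609, 0.147]]
scene0.npz open brass 152 [ 0.4974 -0.104   0.0993] zmax 0.116 yaw -22.5 ends [[0.478, -0.096], [0.516, -0.112]]
scene0.npz open pipe 81 [ 0.5576 -0.1096  0.1042] zmax 0.109 yaw 2.6 ends [[0.507, -0.112], [0.605, -0.107]]
scene0.npz open black 0
side0.npz cap brass 238 [0.4793 0.1058 0.101 ] zmax 0.118 yaw -171.4 ends [[0.583, 0.121], [0.461, 0.103]]
side0.npz cap pipe 109 [0.5115 0.0998 0.1049] zmax 0.11 yaw -133.5 ends [[0.548, 0.138], [0.41, -0.007]]
side0.npz cap black 141 [0.5836 0.1281 0.1071] zmax 0.118 yaw -172.2 ends [[0.606, 0.131], [0.557, 0.124]]
side0.npz open brass 302 [ 0.4863 -0.1195  0.1024] zmax 0.118 yaw 180.0 ends [[0.586, -0.119], [0.468, -0.119]]
side0.npz open pipe 211 [ 0.556  -0.114   0.1045] zmax 0.11 yaw -178.6 ends [[0.602, -0.113], [0.513, -0.115]]
side0.npz open black 0
```

```bash
cat > snap.py <<'E'
from station import arm, claw, state, viewer, ticket
import cv2,numpy as np
def snap(n,cam="wrist"):
    c=viewer.camera_params(cam); p,d=viewer.capture(cam)
    np.savez(f"{cam}{n}.npz",p=p,d=d,**c); cv2.imwrite(f"pics/{cam}{n}.png",cv2.cvtColor(p,cv2.COLOR_RGB2BGR))
E
python3 - <<'E'
from snap import *
arm.goto([0.585,-0.11,0.26],[180,0,92]); arm.wait(.3); snap("open")
arm.goto([0.585,0.137,0.26],[180,0,104]); arm.wait(.3); snap("cap")
a=[cv2.imread(f"pics/wrist{n}.png") for n in("open","cap")]
cv2.imwrite("pics/oc.png",cv2.resize(np.hstack(a),(800,300)))
print(state()["time"],state()["contact_force"])
E
```

```text
2.3833 [ 1.30867414 -0.13722237 -0.23431918]
```

View pics/oc.png

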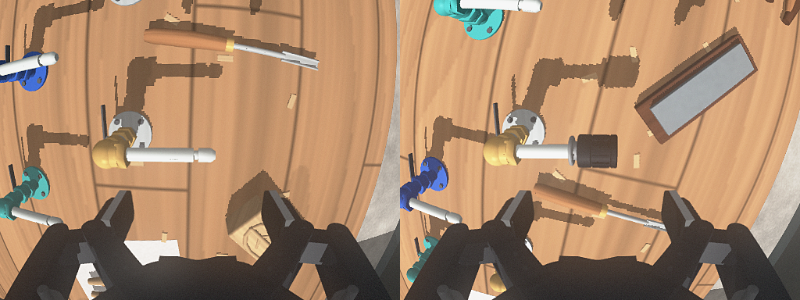

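The left half shows the open brass outlet with its pipe at half-scale (130–215,155). The right half shows the capped one: ring at (573,150), black ribbed body at (578–617,150). This is the right pair, so I'll measure the axes.

```bash
cat >> h.py <<'E'
def ray(z,u,v,h):
    fl=384/2/np.tan(np.radians(float(z["fovy"]))/2); x=(u-z["cx"])/fl;y=(v-z["cy"])/fl
    r=np.hypot(x,y)+1e-9; D=np.stack([x/r*np.sin(r),y/r*np.sin(r),np.cos(r)],-1)@z["T"][:3,:3].T
    o=z["T"][:3,3]; return o+D*((h-o[2])/D[...,2])[...,None]
def line(f,mask,h=.1,c0=0,c1=511):
    """midline of the silhouette per column, cast on plane z=h"""
    z=np.load(f); us=[u for u in range(c0,c1) if mask[:,u].sum()>6]
    vm=np.array([np.mean(np.where(mask[:,u])[0][[0,-1]]) for u in us]); 
    X=ray(z,np.array(us,float),vm,h); k=np.polyfit(X[:,0],X[:,1],1); res=X[:,1]-np.polyval(k,X[:,0])
    return X,k,res.std(),[mask[:,u].sum() for u in us]
E
python3 - <<'E'
from h import *
for n,box in(("open",(160,180,285,220)),("cap",(145,165,290,225))):
    f=f"wrist{n}.npz"; p,P,ok=cloud(f); hsv=cv2.cvtColor(p,cv2.COLOR_RGB2HSV)
    m=np.zeros(ok.shape,bool); a,b,c,d=box; m[b:d,a:c]=1; m&=ok&(P[...,2]>.085)&(P[...,2]<.125)
    wh=m&(hsv[...,1]<70)&(hsv[...,2]>110)
    bk=m&(hsv[...,2]<90)&~wh
    for k,q in(("pipe",wh),("black",bk),("all",m)):
        if q.sum()<20: continue
        X,kf,s,w=line(f,q); Y=P[q]
        print(n,k,q.sum(),"yaw",np.degrees(np.arctan(kf[0])).round(2),"sd",s.round(5),"from",X[0].round(4),"to",X[-1].round(4),"zmax",Y[:,2].max().round(4),"w",w[::8])
        tp=Y[Y[:,2]>np.percentile(Y[:,2],75)]; kk=np.polyfit(tp[:,0],tp[:,1],1); print("   ridge yaw",np.degrees(np.arctan(kk[0])).round(2),"y@.58",np.polyval(kk,.58).round(4),"sil y@.58",np.polyval(kf,.58).round(4),"x range",np.percentile(Y[:,0],[0,1,99,100]).round(4))
E
```

```text
open pipe 1968 yaw 1.15 sd 0.00025 from [ 0.5083 -0.1122  0.1   ] to [ 0.6037 -0.1095  0.1   ] zmax 0.1089 w [np.int64(11), np.int64(17), np.int64(17), np.int64(17), np.int64(17), np.int64(18), np.int64(18), np.int64(18), np.int64(18), np.int64(18), np.int64(18), np.int64(12), np.int64(18), np.int64(18), np.int64(13)]
   ridge yaw 1.27 y@.58 -0.1102 sil y@.58 -0.1106 x range [0.5095 0.5107 0.6025 0.6037]
open all 2097 yaw 1.05 sd 0.00028 from [ 0.5074 -0.1127  0.1   ] to [ 0.6037 -0.1095  0.1   ] zmax 0.1099 w [np.int64(36), np.int64(17), np.int64(17), np.int64(17), np.int64(17), np.int64(18), np.int64(18), np.int64(18), np.int64(19), np.int64(18), np.int64(18), np.int64(12), np.int64(17), np.int64(18), np.int64(15)]
   ridge yaw 2.57 y@.58 -0.11 sil y@.58 -0.1106 x range [0.5069 0.5094 0.6025 0.6037]
cap pipe 1435 yaw 12.53 sd 0.00096 from [0.498  0.1236 0.1   ] to [0.5627 0.1338 0.1   ] zmax 0.115 w [np.int64(13), np.int64(17), np.int64(17), np.int64(17), np.int64(17), np.int64(18), np.int64(18), np.int64(18), np.int64(18), np.int64(7)]
   ridge yaw 14.02 y@.58 0.1387 sil y@.58 0.1366 x range [0.4931 0.5005 0.5635 0.5658]
cap black 1421 yaw 13.4 sd 0.00039 from [0.5646 0.1329 0.1   ] to [0.6035 0.1447 0.1   ] zmax 0.1189 w [np.int64(19), np.int64(24), np.int64(42), np.int64(33), np.int64(29), np.int64(27), np.int64(24)]
   ridge yaw 9.66 y@.58 0.1409 sil y@.58 0.1382 x range [0.5553 0.5627 0.6039 0.6055]
cap all 3957 yaw 13.74 sd 0.0006 from [0.4961 0.1168 0.1   ] to [0.6032 0.149  0.1   ] zmax 0.1197 w [np.int64(35), np.int64(27), np.int64(17), np.int64(17), np.int64(17), np.int64(18), np.int64(17), np.int64(18), np.int64(18), np.int64(37), np.int64(25), np.int64(42), np.int64(42), np.int64(43), np.int64(42), np.int64(43), np.int64(43)]
   ridge yaw 11.96 y@.58 0.1383 sil y@.58 0.1377 x range [0.4923 0.4979 0.6028 0.6071]
```

```bash
python3 -c "
import cv2,numpy as np
a=cv2.imread('pics/wristcap.png')[150:240,140:300];b=cv2.imread('pics/wristopen.png')[155:245,130:290]
cv2.imwrite('pics/crop.png',cv2.resize(np.vstack([a,b]),None,fx=3.2,fy=3.2,interpolation=cv2.INTER_NEAREST))"
```

```text
(no output)
```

View pics/crop.png

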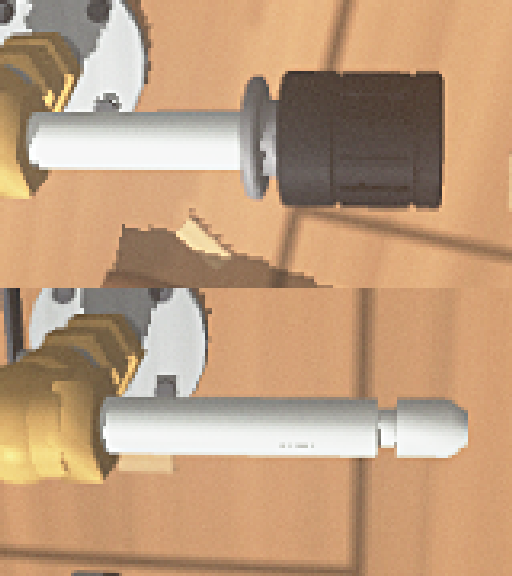

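```bash
python3 - <<'E'
from h import *
f="wristcap.npz"; z=np.load(f); p,P,ok=cloud(f)
m=np.zeros(ok.shape,bool); m[165:225,145:290]=1; m&=ok&(P[...,2]>.085)&(P[...,2]<.125)
A,k1,s1,_=line(f,m,.1,155,213); B,k2,s2,_=line(f,m,.1,230,276)
print("pipe",np.degrees(np.arctan(k1[0])),s1,"body",np.degrees(np.arctan(k2[0])),s2)
C=np.vstack([A,B]);k=np.polyfit(C[:,0],C[:,1],1);print("joint",np.degrees(np.arctan(k[0])),k,(C[:,1]-np.polyval(k,C[:,0])).std())
y=np.arctan(k[0]);d=np.array([np.cos(y),np.sin(y)])
for nm,u,h in(("nutend",149.5,.108),("ringface",216,.108),("bodymouth",229,.11),("end",277.8,.112)):
    v=195; X=ray(z,np.float64(u),np.float64(v),h); print(nm,X.round(4),(X[:2]@d).round(4))
print("cam",z["T"][:3,3])
f="wristopen.npz"; p,P,ok=cloud(f);z=np.load(f)
m=np.zeros(ok.shape,bool); m[180:220,160:285]=1; m&=ok&(P[...,2]>.085)&(P[...,2]<.125)
A,k1,s1,_=line(f,m,.1,170,268);print("open",np.degrees(np.arctan(k1[0])),k1,s1)
for nm,u,h in(("nutend",163,.106),("tip",130+468/3.2,.1)): print(nm,ray(z,np.float64(u),np.float64(199),h).round(4))
E
```

```text
pipe 13.214907179169131 0.00015149030203471736 body 12.131701742195714 0.00018823295095362608
joint 13.647174990055856 [ 0.24279718 -0.00319933] 0.0002827934377479473
nutend [0.5026 0.1197 0.108 ] 0.5167
ringface [0.5563 0.1331 0.108 ] 0.572
bodymouth [0.5663 0.1362 0.11  ] 0.5825
end [0.6028 0.1459 0.112 ] 0.6202
cam [0.56694112 0.20979278 0.32947263]
open 0.8993291693393523 [ 0.01569754 -0.11978707] 0.00020096888603165873
nutend [ 0.5119 -0.1118  0.106 ]
tip [ 0.6048 -0.1103  0.1   ]
```

```bash
cat >> snap.py <<'E'
YC=13.5; YO=0.9
def ax(s,yaw=YC):  # point at s along capped pipe axis
    a=np.radians(13.65); return np.array([s*np.cos(a)+.0031*np.sin(a), s*np.sin(a)-.0031*np.cos(a)])
def st(): 
    s=state(); print("t",round(s["time"],2),"tcp",s["tool_pos"].round(4),"ori",s["orientation"].round(2),"F",s["contact_force"].round(1),"w",round(s["grip_width"],3),"gf",round(s["grip_force"],1)); return s
E
python3 - <<'E'
from snap import *
claw.gripper_close(20); st()
arm.goto([*ax(.545),.195],[180,0,90+YC]); st()
print(arm.move_straight([*ax(.545),.165],vel=.02,force_limit=4)); st()
arm.move_straight([*ax(.545),.2],vel=.15); claw.gripper_open(); st(); snap("2")
E
```

```text
t 3.15 tcp [0.585 0.137 0.26 ] ori [-180.   -0.  104.] F [ 0.4 -0.5 -0.5] w 0.003 gf 0.0
t 3.58 tcp [0.5293 0.1255 0.1944] ori [-1.799e+02 -1.000e-02  1.035e+02] F [ 0.9  0.1 -0.5] w -0.0 gf 0.0
True
t 4.43 tcp [0.5303 0.1256 0.18  ] ori [180.    0.  103.5] F [-1.6  0.6  5.3] w -0.0 gf 2.6
t 5.5 tcp [0.5304 0.1256 0.2   ] ori [-1.7993e+02 -1.0000e-02  1.0350e+02] F [0.9 0.1 1.2] w 0.998 gf 0.0
```

```bash
python3 - <<'E'
from snap import *
o=[180,0,90+YC]
arm.goto([*ax(.5965),.215],o)
arm.move_straight([*ax(.5965),.181],vel=.08); arm.wait(.2); st()
claw.gripper_close(40); arm.wait(.3); s=st()
a=np.radians(YC); print("axial F",s["contact_force"][:2]@[np.cos(a),np.sin(a)])
snap("3"); snap("3","side")
a=cv2.imread("pics/wrist3.png")[120:312,130:386]; b=cv2.imread("pics/side3.png")[90:234,160:352]
cv2.imwrite("pics/g3.png",np.hstack([cv2.resize(a,(400,300)),cv2.resize(b,(400,300))]))
E
```

```text
t 6.65 tcp [0.5808 0.1378 0.1816] ori [1.7993e+02 1.0000e-02 1.0350e+02] F [ 0.5 -0.8 -0. ] w 0.998 gf 0.0
t 7.42 tcp [0.5822 0.1381 0.1824] ori [1.7974e+02 1.0000e-02 1.0350e+02] F [3.9 1.7 5. ] w 0.49 gf 40.8
axial F 4.159851942922457
```

View pics/g3.png

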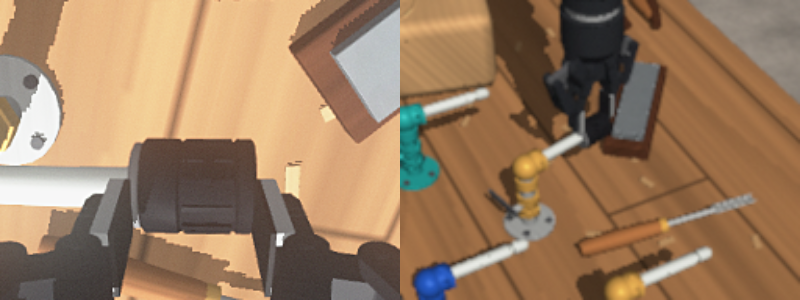

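The ring is flush with the body (width 0.49, ring squeezed). The grip is a little high on the flange, so I'll re-grip 1.5 mm lower and then draw the cap off.

```bash
python3 - <<'E'
from snap import *
claw.gripper_open()
arm.move_straight([*ax(.5975),.1793],vel=.05); st()
claw.gripper_close(45); arm.wait(.3); s=st()
a=np.radians(YC); d=np.array([np.cos(a),np.sin(a),0]); print("axial",s["contact_force"]@d)
if abs(s["grip_width"]-.487)<.02 and abs(s["contact_force"][2])<20:
    p0=s["tool_pos"]; z=p0[2]
    for k in (.006,.035,.065):
        print(k,arm.move_straight(list(p0+d*k),vel=.03 if k<.05 else .08,force_limit=25)); s=st()
    snap("4")
    b=cv2.imread("pics/wrist4.png")[60:360,56:456]; cv2.imwrite("pics/g4.png",b)
E
```

```text
t 8.28 tcp [0.5813 0.138  0.1791] ori [-179.99    0.    103.5 ] F [-0.3 -0.9  0.1] w 0.996 gf 0.0
t 9.04 tcp [0.5825 0.1381 0.1803] ori [1.7983e+02 2.0000e-02 1.0350e+02] F [1.2 0.4 6.2] w 0.487 gf 46.5
axial 1.2789782595715917
0.006 False
t 9.43 tcp [0.5874 0.1393 0.1802] ori [-1.7988e+02  1.0000e-02  1.0350e+02] F [-2.6 -0.4  5.5] w 0.49 gf 45.9
0.035 False
t 10.55 tcp [0.6164 0.1463 0.1802] ori [-1.7998e+02 -1.0000e-02  1.0350e+02] F [-1.  -0.5 -1.1] w 0.489 gf 45.6
0.065 False
t 11.07 tcp [0.6454 0.1533 0.1801] ori [-179.96   -0.    103.5 ] F [-0.9  0.8 -0.4] w 0.49 gf 45.6
```

View pics/g4.png

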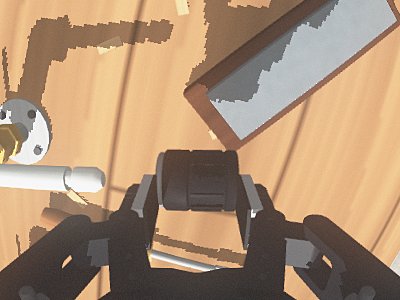

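The cap is off at (200,180) and held square between the pads, and the bare pipe end shows at (100,178). Next I'll carry it to the open outlet and check the alignment.

```bash
cat >> snap.py <<'E'
YO=1.0
def ox(x): return np.array([x, .0157*x-.1198])
E
python3 - <<'E'
from snap import *
p=state()["tool_pos"]
arm.move_straight([p[0],p[1],.21],vel=.1)
arm.move_straight([*ox(.655),.21],frame=[180,0,90+YO],vel=.15)
arm.move_straight([*ox(.652),.1803],vel=.08); arm.wait(.3); st(); snap("5")
b=cv2.imread("pics/wrist5.png")[140:290,100:350]; cv2.imwrite("pics/g5.png",cv2.resize(b,(800,480)))
E
```

```text
t 14.3 tcp [ 0.6523 -0.1096  0.1808] ori [1.7995e+02 2.0000e-02 9.1000e+01] F [ 0.4  0.8 -1.2] w 0.489 gf 45.7
```

View pics/g5.png

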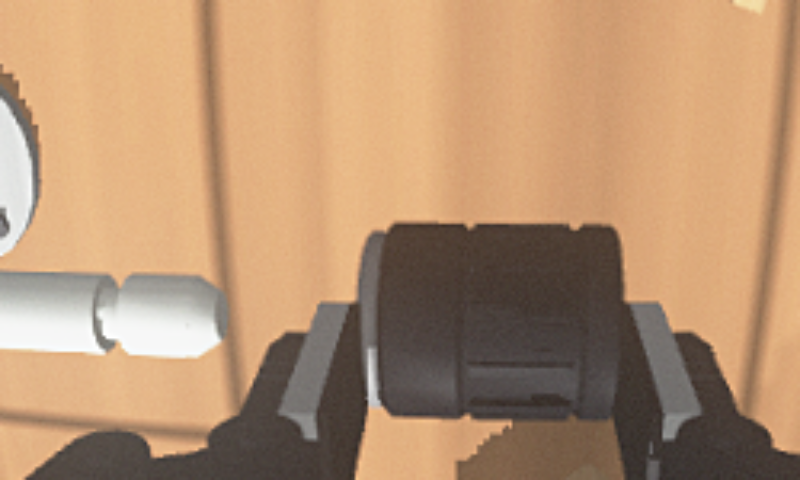

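```bash
python3 - <<'E'
from h import *
f="wrist5.npz"; p,P,ok=cloud(f); hsv=cv2.cvtColor(p,cv2.COLOR_RGB2HSV)
m=ok&(P[...,2]>.075)&(P[...,2]<.125)
pm=np.zeros_like(m); pm[218:256,85:172]=1
A,k,s,w=line(f,m&pm,.1,90,164)
print("pipe yaw",np.degrees(np.arctan(k[0])),s,w[::10],"tip",A[-1])
z=np.load(f); S=lambda x,y:(np.float64(100+x/3.2),np.float64(140+y/3.2))
for c in(395,440,500,560,610):
    # body outline rows from dark/bench contrast
    u=int(100+c/3.2); col=hsv[195:290,u]; dk=np.where((col[:,2]<95))[0]
    r=np.where(col[:,2]<95)[0]+195; print(u,r[0],r[-1])
X=ray(z,np.array([100+445/3.2,100+590/3.2]),np.array([140+319.5/3.2]*2),.1)
print("cap mid",X.round(4),"pipe line there",np.polyval(k,X[:,0]).round(4))
for n,q in(("pipe",m&pm&(hsv[...,2]>120)),):
    print(n,"zmax",np.percentile(P[q][:,2],[50,95,99]).round(4))
b=np.zeros_like(m);b[208:275,225:290]=1;b&=(hsv[...,2]<90)
print("cap ztop",np.percentile(P[b&ok][:,2],[50,95,99]).round(4), "want pipe+10")
E
```

```text
pipe yaw 1.3936969815708617 0.00018367130526274363 [np.int64(24), np.int64(24), np.int64(24), np.int64(25), np.int64(24), np.int64(25), np.int64(25), np.int64(27)] tip [ 0.60053406 -0.10910004  0.1       ]
223 210 269
237 210 269
256 210 270
275 210 271
290 211 270
cap mid [[ 0.6448 -0.109   0.1   ]
 [ 0.6704 -0.1086  0.1   ]] pipe line there [-0.1086 -0.1079]
pipe zmax [0.1049 0.1071 0.1075]
cap ztop [0.1132 0.1163 0.117 ] want pipe+10
```

Aligned to within 0.5 mm, and the pipe's yaw is about 1.2°. Now the slow push.

```bash
python3 - <<'E'
from snap import *
claw.gripper_close(70); o=[180,0,91.2]
t=np.radians(1.2)
def pt(x): return [x,-.1091+np.tan(t)*(x-.652),.1803]
arm.move_straight(pt(.635),frame=o,vel=.03); st()
print(arm.move_straight(pt(.615),vel=.02,force_limit=10)); s=st()
if abs(s["contact_force"][0])<8:
    print(arm.move_straight(pt(.578),vel=.015,force_limit=30)); st()
    snap("6")
E
```

```text
t 15.28 tcp [ 0.6351 -0.1095  0.1805] ori [179.98   0.    91.2 ] F [-0.7 -0.1 -1.6] w 0.474 gf 72.6
False
t 16.43 tcp [ 0.615  -0.1099  0.1804] ori [-1.7999e+02  1.0000e-02  9.1200e+01] F [-0.5 -0.7  1.1] w 0.467 gf 72.8
True
t 18.21 tcp [ 0.5925 -0.1106  0.1812] ori [ 1.7899e+02 -8.0000e-02  9.1260e+01] F [ 2.8  1.3 -0. ] w 0.472 gf 73.2
```

```bash
python3 - <<'E'
from snap import *
s=st(); p=s["tool_pos"]
print(arm.move_straight([p[0]-.012,p[1],.1808],vel=.012,force_limit=32)); st(); snap("7")
b=cv2.imread("pics/wrist7.png")[130:310,90:390]; cv2.imwrite("pics/g7.png",cv2.resize(b,(800,480)))
E
```

```text
t 18.26 tcp [ 0.5925 -0.1106  0.1811] ori [ 1.790e+02 -8.000e-02  9.126e+01] F [ 1.9 -0.4 -0. ] w 0.47 gf 73.1
True
t 19.18 tcp [ 0.5906 -0.1108  0.1821] ori [ 1.7774e+02 -1.5000e-01  9.1360e+01] F [ 2.4  0.4 -0.1] w 0.476 gf 73.5
```

View pics/g7.png

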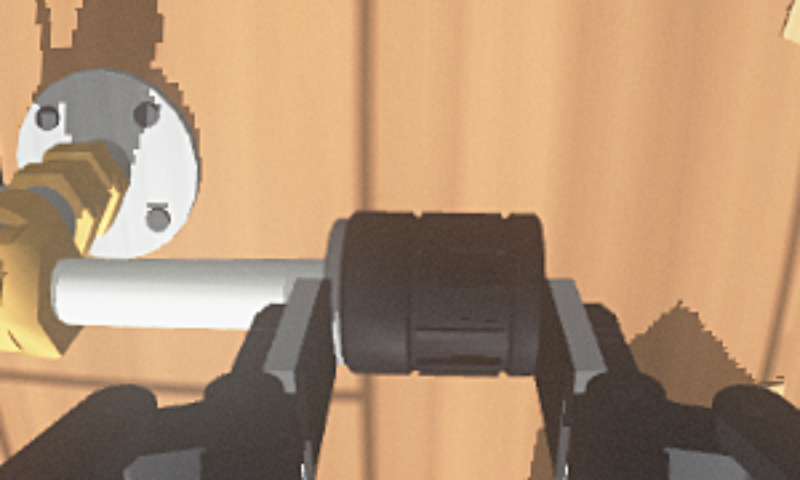

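```bash
python3 - <<'E'
from h import *
z=np.load("wrist7.npz"); f=lambda c,r,h: ray(z,np.float64(90+c/2.667),np.float64(130+r/2.667),h)
N=f(57,292,.107);R=f(331,292,.11);E=f(543,292,.112)
print(N,R,E,"nut-ring",R[0]-N[0],"nut-end",E[0]-N[0],"ring-end",E[0]-R[0],"cam",z["T"][:3,3])
z=np.load("wristcap.npz");g=lambda c,r,h: ray(z,np.float64(140+c/3.2),np.float64(150+r/3.2),h)
N=g(30,140,.107);E=g(442,140,.112);print("ref nut-end",np.linalg.norm((E-N)[:2]))
E
```

```text
[ 0.51217478 -0.10922307  0.107     ] [ 0.57300413 -0.10531641  0.11      ] [ 0.61507765 -0.10417001  0.112     ] nut-ring 0.060829350027852724 nut-end 0.10290287063068926 ring-end 0.042073520602836534 cam [ 0.58610847 -0.0348076   0.25171815]
ref nut-end 0.10418128295941399
```

Nut-to-end is 102.9 mm against 104.2 mm for the cap when home at the start, so it is home; at the seal it would be about 110 mm. Releasing.

```bash
python3 - <<'E'
from snap import *
claw.gripper_open(); s=st(); p=s["tool_pos"]
arm.move_straight([p[0],p[1],.26],frame=[180,0,91.2],vel=.12); arm.wait(.4); st(); snap("8"); snap("8","scene")
b=cv2.imread("pics/wrist8.png")[140:260,110:310]; c=cv2.imread("pics/scene8.png")[100:310,150:430]
cv2.imwrite("pics/g8.png",np.hstack([cv2.resize(b,(400,240)),cv2.resize(c,(400,240))]))
E
```

```text
t 19.74 tcp [ 0.5907 -0.1107  0.182 ] ori [ 1.7775e+02 -1.5000e-01  9.1370e+01] F [-0.9  0.4 -0.1] w 0.996 gf 0.0
t 20.94 tcp [ 0.5905 -0.1107  0.2597] ori [-1.7997e+02 -1.0000e-02  9.1200e+01] F [-0.6 -0.3  0.1] w 0.999 gf 0.0
```

View pics/g8.png

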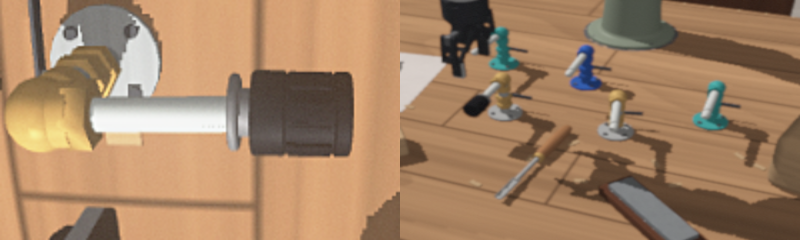

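The ring has sprung out (228–240,112) with its gap to the body, and the cap spans (250–352,112). Its proportions match the original home state, and everything else lies undisturbed.

```bash
python3 -c "
from station import ticket
print(ticket.sign_off())"
```

```text
the job is handed in; nothing more can be done
None
```

The cap was drawn off with its ring held in and pushed home on the open outlet; the last pictures show the ring sprung back out, I left the lock untested by pulling, and the job was handed in at about 21 s.

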